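# Gauge a manifold bore and fit the plug that suits its depth

### The job

Lower the depth rod into the open bore of the manifold block to feel how deep the bore is, then hang the rod back in its rest where you found it. Stand the steel plug that matches the depth upright in the bore, right down to the bottom, so that its shoulder ends flush with the top of the block, and leave the other plug standing where it is.

Things in the scene. Friction and masses are not known exactly. Their poses are not given: they have to be found in the camera images.
- bore (a point): Mouth centre of the one open hole of the metal block (110 x 160 x 85 mm high; x, y, z of this frame, z up) fixed mid-table, not in the far row. Round upright blind bore, 34 mm wide, 4 mm chamfer, mouth 85 mm over the table, block centre 30 mm towards +y. It is 35 or 65 mm deep, drawn anew each time: probe it. Two 5 mm high hex plugs 85 mm towards +y; fittings stick out 20 mm from the -x side.
- rod_handle (a point): Middle of the depth rod's black handle, 22 mm wide, 50 tall, upright (z up). Below: flange 32 mm wide, 6 thick, its underside 31 mm under this point; steel rod 10 mm wide, flat end 126 mm under this point. 0.12 kg. It hangs by the flange on a fixed grey rest (80 mm plate, top 105 mm high), rod through a 20 mm hole; to hang it back, return this point to where it started.
- short_centre (a point): Half-way up the short plug (loose, steel, about 0.15 kg), upright on the table, z up: round shank 26 mm wide, 35 mm long, topped by a round knob 18 mm wide, 36 mm tall; 71 mm in all. Its shoulder (top of the shank) is 0.5 mm below this point, the knob's middle 17.5 mm above it. Suits the 35 mm bore.
- long_centre (a point): Half-way up the long plug (loose, steel, about 0.22 kg), upright on the table, z up: round shank 26 mm wide, 65 mm long, topped by a round knob 18 mm wide, 36 mm tall; 101 mm in all. Its shoulder (top of the shank) is 14.5 mm above this point, the knob's middle 32.5 mm above it. Suits the 65 mm bore. (A brass-ended hex adapter, 50 mm tall, stands near the plugs: not needed.)
Mind the look-alikes: they are no part of the job. What is shaped like the part that bears rod_handle but blue or turquoise is not meant. Leave any yellow look-alike of the part that bears bore alone.

How it is judged:
By the outcome, as a careful person would: the job done as asked, in the order asked, and still so for the second after the job is handed in, with the robot touching nothing.
It also fails if it takes over 61 s, if anything falls off the work surface, if the arm or the gripper's body presses on something with over 40 N, if the wrist force passes 120 N, or if a joint passes its speed limit or range.

### The arm

A 6-joint arm with a two-finger parallel gripper is mounted at the origin on the work surface. World frame = base frame: x ahead of the robot, y to its left, z up, the work surface at z = 0. Lengths are in m, angles in rad, forces in N, time in s.
With the tool pointing down it reaches from about 0.35 to 0.775 m from the base axis. Payload 7.3 kg.
Tool frame: the origin (TCP) lies midway between the tips of the shut fingers; the grasp point (between the pads) lies 19 mm behind it (bot.grip_depth is the distance from the TCP to the grasp point, in m); z points along the fingers, x is the direction in which the jaws open and shut, and the axes are right-handed (so a half turn about z gives the same grasp; the last joint's range is limited). The gripper opens to 92 mm and grips with 3 to 60 N. Pads are 19 mm wide; open, the fingers measure 130 mm over their backs; the gripper's body (75 mm by 190 mm) begins 47 mm behind the grasp point.
Start: joints at [1.174, 0.342, 1.524, -0, 1.275, -0.146], TCP at [0.13, 0.509, 0.227] pointing down, gripper open.
Joint ranges: [-2.53, 2.53], [-0.77, 2.02], [0.04, 2.7], [-1, 4.14], [0.28, 2.66], [-3.11, 3.11]. Speed limits (rad/s): [2.57, 2.57, 3.14, 3.14, 3.14, 3.14].

### API

Orientations are given as a 3x3 rotation matrix whose columns are the frame's x, y, z axes.
In Python, from workcell import bot gives the robot as it stands. The module is installed in compiled form; this text tells all that it offers.
- The arm moves only by the shell command python3 -m crank 'ROWS' [FORCE]. ROWS is JSON, a list of rows, each an object of numbers: "x", "y", "z": the shift along the tool's x, y, z in mm; "spin": the turn about the tool's z in degrees; "hand": the closure, from 0 (fully open) to 1 (shut). In form: [{"x": .., "y": .., "z": .., "spin": .., "hand": ..}, ...]. A call has 1 to 5 rows; each row shifts and turns the commanded pose from where the row before left it, along the tool's axes as they then stand; what a row does not reach is not made up. A row lasts 1/10 s, in which the tool goes at most 50 mm and 8.59 degrees, less where a joint would pass 70% of its speed; a pose out of reach is approached as far as the arm can. A call is refused whole if a number of a shift passes 50 or a number of a turn 8.59, either way. A call with a gripper value outside its range is refused whole. The fingers move at their own pace and stop on an object; FORCE is the grip in N (left out, the last holds). Time passes only in rows, so rows that do not move let the fingers close. It gives the time, the measured TCP pose, the force and the opening at its end, in the units of the state.
- bot.observe(): the state, without advancing time (a new reading comes with each control period).
- bot.capture(name): name is "side" or "top" or "wrist"; returns a dict with "pixels" (400x640x3 uint8, red, green, blue), "fx", "fy", "cx", "cy" (pixels), "R" (3x3) and "t" (3): a world point X has camera coordinates R X + t; the wrist camera has in their place "mount" (4x4, takes a point from camera to tool coordinates, whose origin is the TCP and whose axes are the tool frame's). Camera axes: x right, y down, z forward; pixel columns grow to the right and rows downward; lengths in m; the calibration is good to about 2 mm. The wrist camera is an equidistant fisheye: a pixel r from the principal point sees the ray r / f radians off the axis. A picture is of the moment at which its call begins: read the wrist's pose just before it. There is no depth.
- bot.job_done(): hands the job in, once; it reports no verdict.
Trained networks look in the newest picture that a camera, given by its name, has taken for a name from the list of things; names that differ only in an ending like _2 or _b are one class to them, and where a whole thing is asked for, a point or a joint stands for the part that bears it (a point fixed in the world has none). Each returns a list of dicts, best first, with "score" (0 to 1); they miss things now and then, are a little off and sometimes report something else, mostly with a low value. They report only what shows in the picture. A call takes as long as a camera call. They do not tell look-alikes from the thing itself.
- bot.silhouettes(target, camera): "pixels" (400x640 bool, what is visible of it) and "xy" ([column, row] in pixels, amid what is visible of it).
The state is a dict: "time_s": time; "qpos": joint angles; "qd": joint speeds; "joint_torque": joint torques, N m; "tcp_pos": TCP position; "ee_rot": TCP orientation; "contact_force": force on the tool from outside, world axes, zero at the start; "torque": the same for the moment, N m; "width": finger opening in m.
Only numpy, scipy, OpenCV 4.12 (cv2) and the standard library are available. Lean on these libraries where they do the work, as an engineer would, in place of code of your own. Each camera call takes 0.05 s, during which the arm holds its last target.

## Working session

There is one attempt and no reset: what is moved stays moved. The work goes in short steps, Python scripts to look and compute and a shell command to move; the robot and the scene stay as the last step left them, time stands still between calls to the robot, and variables do not carry over. Pictures are saved under pics/ and viewed, and the job is handed in when it is done.

```bash
mkdir -p pics
python3 - <<'E'
from workcell import bot
import cv2,numpy as np,pickle
s=bot.observe()
print({k:np.round(v,3).tolist() for k,v in s.items()}, bot.grip_depth)
d={}
for c in ["side","top"]:
    r=bot.capture(c); d[c]=r
    cv2.imwrite(f"pics/{c}0.png",r["pixels"][:,:,::-1])
    print(c,r["fx"],r["fy"],r["cx"],r["cy"],np.round(r["R"],3).tolist(),np.round(r["t"],3).tolist())
    for n in ["bore","rod_handle","short_centre","long_centre"]:
        for q in bot.silhouettes(n,c)[:4]:
            ys,xs=np.nonzero(q["pixels"]); print(n,round(q["score"],2),np.round(q["xy"],1),xs.min(),xs.max(),ys.min(),ys.max(),len(xs))
pickle.dump(d,open("d0.pkl","wb"))
print(bot.observe()["time_s"])
E
```

```text
{'time_s': 0.0, 'qpos': [1.174, 0.343, 1.525, 0.0, 1.275, -0.146], 'qd': [-0.002, 0.0, 0.0, -0.0, 0.001, 0.0], 'joint_torque': [0.001, -43.125, -24.422, 0.072, 0.056, -0.0], 'tcp_pos': [0.13, 0.508, 0.226], 'ee_rot': [[0.248, 0.969, -0.001], [0.969, -0.248, -0.001], [-0.001, -0.0, -1.0]], 'contact_force': [-0.086, -0.38, 0.226], 'torque': [-0.019, -0.039, 0.01], 'width': 0.092} 0.0188
side 467.34739632039157 467.34739632039157 320.05055318967464 201.1110847331816 [[0.833, -0.553, 0.013], [-0.384, -0.595, -0.706], [0.398, 0.583, -0.708]] [-0.33, 0.253, 0.977]
bore 0.93 [371.6 209.9] 331 412 171 249 4097
bore 0.83 [331.  367.2] 280 385 317 399 6058
rod_handle 0.59 [268.1 138.4] 263 274 125 146 192
rod_handle 0.56 [318.1 133.7] 314 324 119 164 263
short_centre 0.53 [387.7 294.7] 379 392 280 305 252
long_centre 0.68 [465.5 270.8] 459 479 255 287 362
long_centre 0.57 [386.5 294.7] 379 392 279 305 261
top 428.8914303008811 428.8914303008811 324.0886991047609 201.29752744915143 [[-0.092, -0.996, -0.007], [-0.975, 0.091, -0.201], [0.201, -0.012, -0.98]] [0.059, 0.444, 1.208]
bore 0.94 [327.7 171.7] 299 360 145 200 2444
bore 0.59 [441.9 270.5] 406 480 240 300 2864
rod_handle 0.61 [185.5 224.3] 178 198 218 230 172
rod_handle 0.61 [240.2 170.2] 234 247 162 178 123
short_centre 0.48 [402.7 205.5] 399 408 200 209 69
0.5
```

View pics/side0.png

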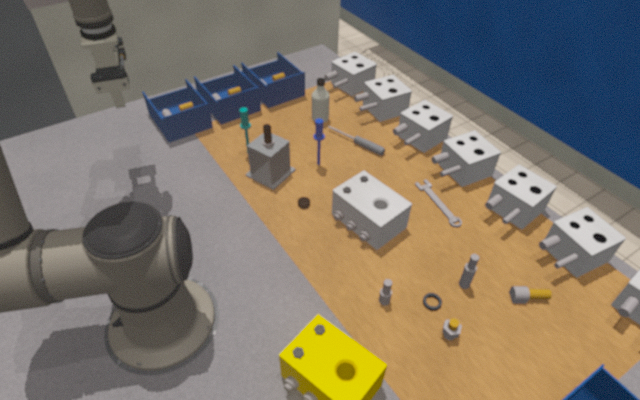

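View pics/top0.png

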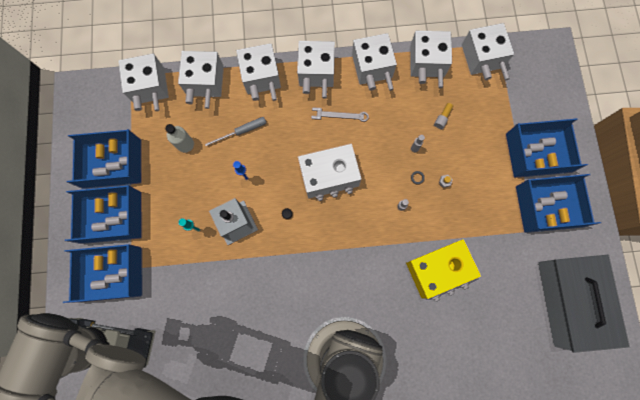

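The side view shows the black handle on the grey rest at about (267,132), the bore at (381,204), the short plug at (386,293) and the long plug at (470,271). In the top view they are at (227,215), (339,166), (403,205) and (418,144). I'll zoom in on these.

Run:
```python
import pickle,cv2,numpy as np
d=pickle.load(open("d0.pkl","rb"))
def tile(c,x,y,h=24):
    im=d[c]["pixels"][y-h:y+h,x-h:x+h,::-1]
    im=cv2.resize(im,(260,260),interpolation=cv2.INTER_NEAREST)
    for k in range(0,2*h,8):
        p=int(k*260/(2*h)); cv2.putText(im,str(x-h+k),(p,8),0,.3,(0,0,255)); cv2.putText(im,str(y-h+k),(0,p+8),0,.3,(0,0,255)); im[::,p]=im[:,p]//2+60; im[p]=im[p]//2+60
    return im
a=[("side",268,140),("side",381,204),("side",386,293)]
b=[("top",232,216),("top",336,168),("top",403,205)]
cv2.imwrite("pics/z1.png",np.vstack([np.hstack([tile(*q) for q in a]),np.hstack([tile(*q) for q in b])]))
cv2.imwrite("pics/z2.png",np.hstack([tile("side",470,271),tile("top",418,144)]))
```

```text
(no output)
```

View pics/z1.png

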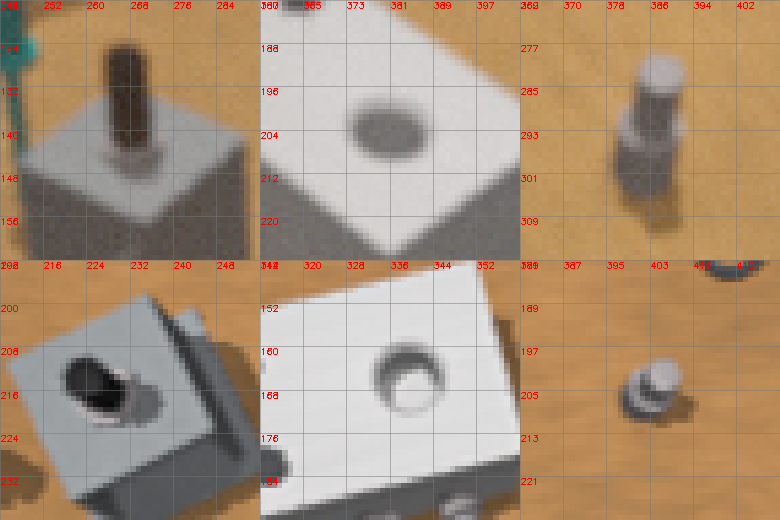

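View pics/z2.png

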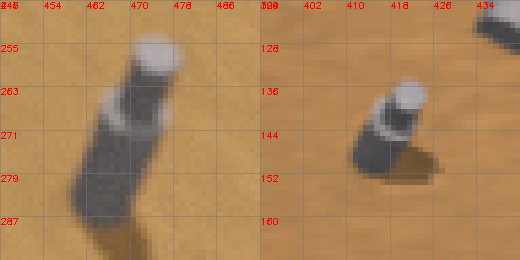

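```bash
cat > h.py <<'E'
import numpy as np
from scipy.optimize import least_squares
def ray(c,u,v):
    d=c["R"].T@np.array([(u-c["cx"])/c["fx"],(v-c["cy"])/c["fy"],1]); o=-c["R"].T@c["t"]; return o,d
def atz(c,u,v,z):
    o,d=ray(c,u,v); return o+d*(z-o[2])/d[2]
def proj(c,X):
    p=c["R"]@X+c["t"]; return np.array([c["fx"]*p[0]/p[2]+c["cx"],c["fy"]*p[1]/p[2]+c["cy"]])
def tri(obs):
    return least_squares(lambda X:np.concatenate([proj(c,X)-uv for c,uv in obs]),[.5,0,.1]).x
E
python3 - <<'E'
import pickle; from h import *
d=pickle.load(open("d0.pkl","rb")); S=d["side"];T=d["top"]
for n,s,t,z in [("handle",(267,124.7),(223.7,212.9),.161),("bore",(380.6,204),(339.3,166.2),.085),("short",(387.8,282.8),(405.8,202.2),.071),("long",(474.6,257.1),(421.7,137.5),.101)]:
    print(n,atz(S,*s,z).round(4),atz(T,*t,z).round(4),tri([(S,s),(T,t)]).round(4))
E
```

```text
handle [0.4224 0.2905 0.161 ] [0.4172 0.2857 0.161 ] [0.4176 0.2839 0.1665]
bore [ 0.542  -0.0377  0.085 ] [ 0.5376 -0.0346  0.085 ] [ 0.5409 -0.0361  0.0835]
short [ 0.4203 -0.2153  0.071 ] [ 0.4176 -0.2138  0.071 ] [ 0.4195 -0.2148  0.0706]
long [ 0.5984 -0.2789  0.101 ] [ 0.596  -0.2777  0.101 ] [ 0.5975 -0.2786  0.101 ]
```

```bash
python3 -m crank '[{"x":-20,"y":45,"z":-4},{"x":-20,"y":45,"z":-4},{"x":-20,"y":45,"z":-4},{"x":-20,"y":45,"z":-4},{"x":-20,"y":45,"z":-4}]'
```

```text
invalid input
```

```bash
python3 -m crank '[{"x":-20,"y":45,"z":-4,"spin":0,"hand":0},{"x":-20,"y":45,"z":-4,"spin":0,"hand":0},{"x":-20,"y":45,"z":-4,"spin":0,"hand":0},{"x":-20,"y":45,"z":-4,"spin":0,"hand":0},{"x":-20,"y":45,"z":-4,"spin":0,"hand":0}]'
```

```text
time_s: 1.0
tcp_pos: [0.3247, 0.3545, 0.2471]
ee_rot: [[0.248, 0.969, 0.0], [0.969, -0.248, 0.001], [0.001, 0.0, -1.0]]
contact_force: [0.8, -0.2, 0.4]
width: 0.0915
```

```bash
python3 -m crank '[{"x":-15,"y":36,"z":0,"spin":0,"hand":0},{"x":-14,"y":36,"z":0,"spin":0,"hand":0},{"x":-14,"y":35,"z":0,"spin":0,"hand":0},{"x":0,"y":0,"z":0,"spin":0,"hand":0}]'
cat >> h.py <<'E'
def wproj(w,s,X):
    # world X -> wrist pixel
    p=np.array(s["ee_rot"]).T@(np.asarray(X)-np.array(s["tcp_pos"]))
    M=np.linalg.inv(w["mount"]); q=M[:3,:3]@p+M[:3,3]
    r=np.hypot(q[0],q[1]); th=np.arctan2(r,q[2])
    return np.array([w["fx"]*th*q[0]/r+w["cx"],w["fy"]*th*q[1]/r+w["cy"]])
def watz(w,s,u,v,z):
    a=np.array([(u-w["cx"])/w["fx"],(v-w["cy"])/w["fy"]]); th=np.hypot(*a)
    d=np.r_[a/max(th,1e-9)*np.sin(th),np.cos(th)]
    M=w["mount"]; R=np.array(s["ee_rot"]); d=R@(M[:3,:3]@d); o=np.array(s["tcp_pos"])+R@M[:3,3]
    return o+d*(z-o[2])/d[2]
E
cat > look.py <<'E'
import sys,cv2,pickle
from workcell import bot
from h import *
s=bot.observe(); w=bot.capture("wrist"); n=sys.argv[1]
pickle.dump((s,w),open(f"w{n}.pkl","wb"))
cv2.imwrite(f"pics/w{n}.png",w["pixels"][:,:,::-1])
print(s["tcp_pos"].round(4) if hasattr(s["tcp_pos"],"round") else s["tcp_pos"],np.round(s["contact_force"],1),s["width"])
for k,X in {"handletop":(.418,.286,.161),"bore":(.540,-.036,.085),"short":(.419,-.2145,.071),"long":(.597,-.278,.101)}.items(): print(k,wproj(w,s,X).round(1))
E
python3 look.py 1; python3 -c "
import pickle,numpy as np
s,w=pickle.load(open('w1.pkl','rb'));print(w['fx'],w['cx'],w['cy'],np.round(w['mount'],3))"
```

```text
time_s: 1.4
tcp_pos: [0.4196, 0.2852, 0.2465]
ee_rot: [[0.253, 0.968, 0.001], [0.968, -0.253, -0.001], [-0.0, 0.001, -1.0]]
contact_force: [0.1, 0.7, -0.0]
width: 0.0921
[0.4196 0.2852 0.2465] [ 0.1  0.7 -0. ] 0.09209811773476806
handletop [326.6 202. ]
bore [137.4 315.9]
short [ 45.9 257.2]
long [ 65.4 349.9]
309.70691628693146 325.54353063191365 198.74976180646837 [[ 1.     0.001  0.    -0.   ]
 [-0.001  0.965  0.263 -0.071]
 [ 0.    -0.263  0.965 -0.158]
 [ 0.     0.     0.     1.   ]]
```

View pics/w1.png

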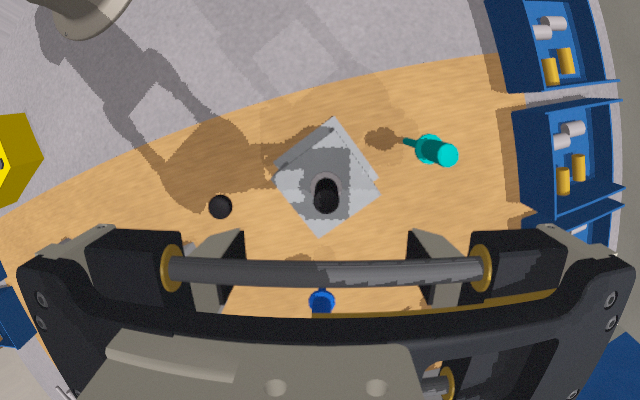

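```bash
cat > zoom.py <<'E'
import sys,cv2,pickle
n,x,y,h=sys.argv[1],*map(int,sys.argv[2:5])
s,w=pickle.load(open(f"w{n}.pkl","rb"))
im=cv2.resize(w["pixels"][y-h:y+h,x-h:x+h,::-1],(600,600),interpolation=cv2.INTER_NEAREST)
for k in range(0,2*h,10):
    p=int(k*600/(2*h)); cv2.putText(im,str(x-h+k),(p,10),0,.4,(0,0,255)); cv2.putText(im,str(y-h+k),(0,p+10),0,.4,(0,0,255)); im[:,p]=im[:,p]//2+60; im[p]=im[p]//2+60
cv2.imwrite(f"pics/z{n}_{x}.png",im)
E
python3 zoom.py 1 326 190 40
```

```text
(no output)
```

View pics/z1_326.png

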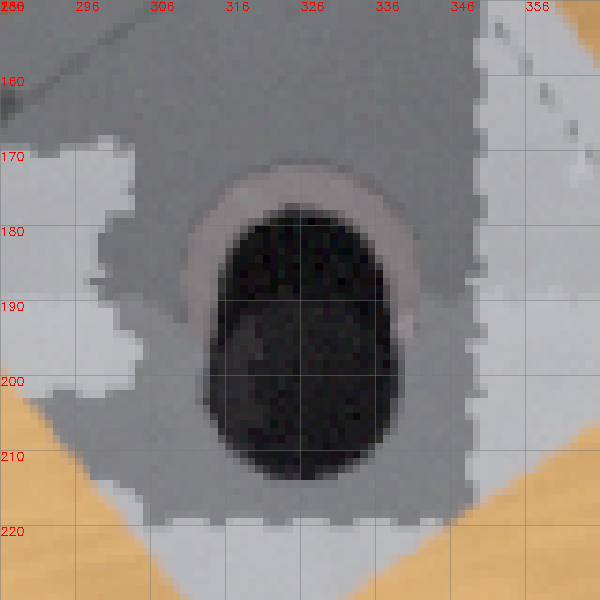

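```bash
python3 -c "
import pickle;from h import *
s,w=pickle.load(open('w1.pkl','rb'))
print(watz(w,s,326.2,200.6,.161),watz(w,s,326.2,187,.111),watz(w,s,326.2,213.3,.161)-watz(w,s,326.2,200.6,.161))"
```

```text
[0.41675384 0.28599424 0.161     ] [0.41706291 0.28598532 0.111     ] [ 1.05670267e-02 -2.73744368e-03 -2.77555756e-17]
```

```bash
python3 -m crank '[{"x":0,"y":-3,"z":40,"spin":0,"hand":0},{"x":0,"y":0,"z":40,"spin":0,"hand":0},{"x":0,"y":0,"z":30,"spin":0,"hand":0},{"x":0,"y":0,"z":16,"spin":0,"hand":0},{"x":0,"y":0,"z":0,"spin":0,"hand":0}]' && python3 -m crank '[{"x":0,"y":0,"z":0,"spin":0,"hand":1},{"x":0,"y":0,"z":0,"spin":0,"hand":1},{"x":0,"y":0,"z":0,"spin":0,"hand":1},{"x":0,"y":0,"z":0,"spin":0,"hand":1},{"x":0,"y":0,"z":0,"spin":0,"hand":1}]' 30
```

```text
time_s: 1.95
tcp_pos: [0.4111, 0.2885, 0.1187]
ee_rot: [[0.247, 0.969, -0.005], [0.969, -0.247, -0.002], [-0.003, -0.004, -1.0]]
contact_force: [-0.5, -0.9, 0.5]
width: 0.0919
time_s: 2.45
tcp_pos: [0.4137, 0.2885, 0.1212]
ee_rot: [[0.248, 0.969, 0.001], [0.969, -0.248, 0.001], [0.001, 0.001, -1.0]]
contact_force: [0.4, -1.0, 0.5]
width: 0.0563
```

```bash
python3 -m crank '[{"x":-2,"y":3,"z":0,"spin":0,"hand":0.4},{"x":0,"y":0,"z":0,"spin":0,"hand":0.4},{"x":0,"y":0,"z":0,"spin":0,"hand":0.4}]' && python3 look.py 2
```

```text
time_s: 2.75
tcp_pos: [0.416, 0.2856, 0.1207]
ee_rot: [[0.249, 0.969, -0.0], [0.969, -0.249, 0.0], [0.0, -0.0, -1.0]]
contact_force: [0.9, -0.0, -0.3]
width: 0.0553
[0.416  0.2856 0.1207] [ 0.9 -0.  -0.3] 0.05526273210018532
handletop [328.4 287.8]
bore [ 93.7 372.4]
short [ -3.7 291.4]
long [ 29.1 391.3]
```

View pics/w2.png

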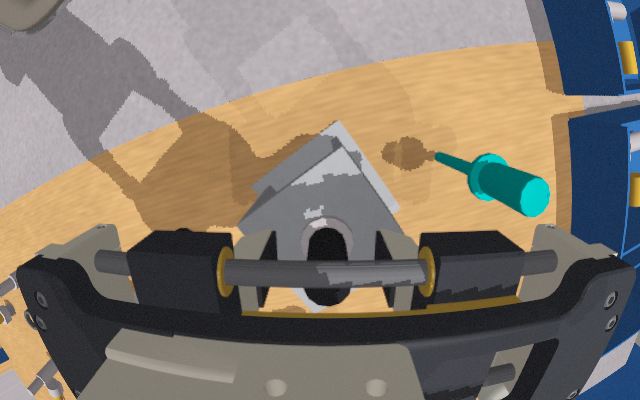

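The handle at (326,250) sits centred between the fingers, so I'll close on it.

```bash
python3 -m crank '[{"x":0,"y":0,"z":0,"spin":0,"hand":1},{"x":0,"y":0,"z":0,"spin":0,"hand":1},{"x":0,"y":0,"z":0,"spin":0,"hand":1},{"x":0,"y":0,"z":0,"spin":0,"hand":1},{"x":0,"y":0,"z":0,"spin":0,"hand":1}]' 35; python3 -m crank '[{"x":0,"y":0,"z":0,"spin":0,"hand":1},{"x":0,"y":0,"z":0,"spin":0,"hand":1}]'; python3 -c "
from workcell import bot;s=bot.observe();print(s['tcp_pos'],s['ee_rot'],s['width'],s['contact_force'])"
```

```text
time_s: 3.3
tcp_pos: [0.4159, 0.2858, 0.1207]
ee_rot: [[0.248, 0.969, 0.0], [0.969, -0.248, 0.0], [0.0, 0.0, -1.0]]
contact_force: [0.5, 0.4, -1.2]
width: 0.0209
time_s: 3.5
tcp_pos: [0.4159, 0.2858, 0.1207]
ee_rot: [[0.248, 0.969, 0.0], [0.969, -0.248, 0.0], [0.0, 0.0, -1.0]]
contact_force: [-0.9, -0.2, -0.6]
width: 0.0212
[0.41591305 0.28581838 0.12074586] [[ 2.48170056e-01  9.68716479e-01  7.80393931e-05]
 [ 9.68716456e-01 -2.48170067e-01  2.15603979e-04]
 [ 2.28226169e-04  2.20915926e-05 -9.99999974e-01]] 0.02123724856784668 [-0.94578575 -0.1715117  -0.62391838]
```

```bash
python3 -m crank '[{"x":0,"y":0,"z":-10,"spin":0,"hand":1},{"x":0,"y":0,"z":-25,"spin":0,"hand":1},{"x":0,"y":0,"z":-35,"spin":0,"hand":1},{"x":0,"y":0,"z":-35,"spin":0,"hand":1},{"x":0,"y":0,"z":-25,"spin":0,"hand":1}]';  python3 -m crank '[{"x":0,"y":0,"z":-5,"spin":0,"hand":1},{"x":0,"y":0,"z":0,"spin":0,"hand":1}]'; python3 look.py 3
```

```text
time_s: 4.0
tcp_pos: [0.4162, 0.2858, 0.2538]
ee_rot: [[0.248, 0.969, 0.003], [0.969, -0.248, 0.001], [0.002, 0.002, -1.0]]
contact_force: [0.0, 0.8, -2.3]
width: 0.0216
time_s: 4.2
tcp_pos: [0.4159, 0.2857, 0.2562]
ee_rot: [[0.248, 0.969, 0.001], [0.969, -0.248, 0.001], [0.001, 0.001, -1.0]]
contact_force: [0.6, 0.0, -1.8]
width: 0.0213
[0.4159 0.2857 0.2562] [ 0.6  0.  -1.8] 0.021332190402960756
handletop [326.8 203.1]
bore [140.3 313.8]
short [ 49.3 255.9]
long [ 67.7 347.7]
```

View pics/w3.png

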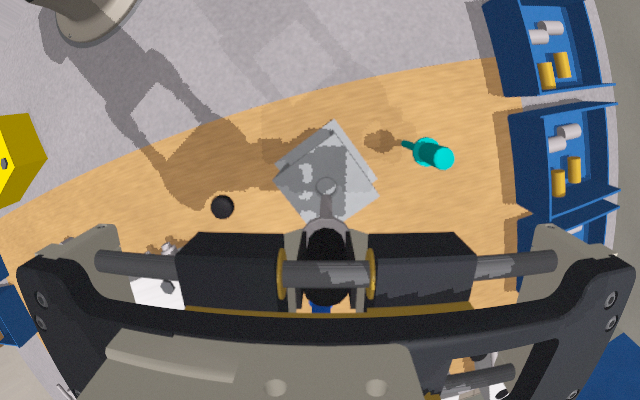

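```bash
python3 -m crank '[{"x":-25,"y":18,"z":0,"spin":0,"hand":1},{"x":-40,"y":28,"z":0,"spin":0,"hand":1},{"x":-40,"y":28,"z":0,"spin":0,"hand":1},{"x":-40,"y":28,"z":0,"spin":0,"hand":1},{"x":-40,"y":28,"z":0,"spin":0,"hand":1}]';  python3 -m crank '[{"x":-40,"y":28,"z":0,"spin":0,"hand":1},{"x":-30,"y":22,"z":0,"spin":0,"hand":1},{"x":-20,"y":15,"z":0,"spin":0,"hand":1},{"x":0,"y":0,"z":0,"spin":0,"hand":1},{"x":0,"y":0,"z":0,"spin":0,"hand":1}]'; python3 look.py 4
```

```text
time_s: 4.75
tcp_pos: [0.4954, 0.0725, 0.2537]
ee_rot: [[0.248, 0.969, -0.004], [0.969, -0.248, 0.0], [-0.001, -0.004, -1.0]]
contact_force: [-0.4, 0.6, -0.9]
width: 0.0214
time_s: 5.25
tcp_pos: [0.5357, -0.0291, 0.2538]
ee_rot: [[0.25, 0.968, -0.004], [0.968, -0.249, 0.001], [0.0, -0.004, -1.0]]
contact_force: [0.3, 0.5, -0.9]
width: 0.0214
[ 0.5357 -0.0291  0.2538] [ 0.3  0.5 -0.9] 0.021374609596466074
handletop [584.8  27.3]
bore [320.8 188.4]
short [154.3 128.6]
long [152.2 278.9]
```

View pics/w4.png

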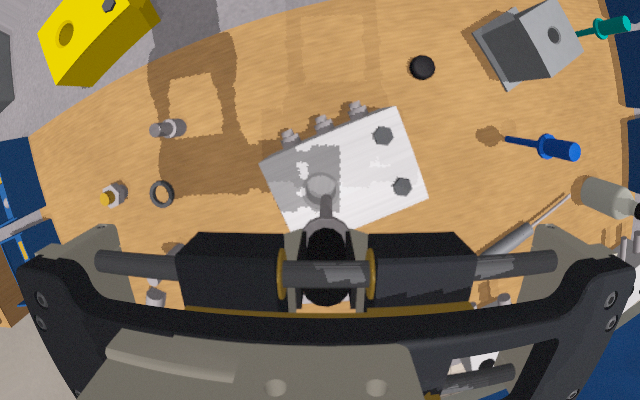

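```bash
python3 zoom.py 4 322 190 30
```

```text
(no output)
```

View pics/z4_322.png

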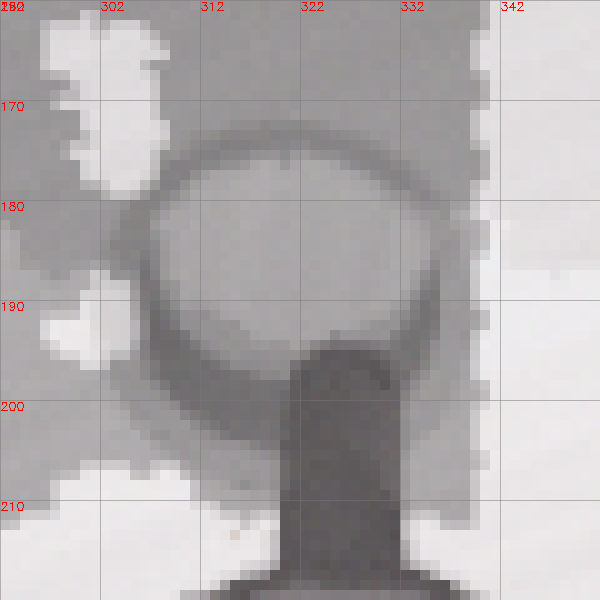

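```bash
python3 -c "
import pickle;from h import *
s,w=pickle.load(open('w4.pkl','rb'))
c=watz(w,s,320.5,190,.085);print(c,np.linalg.norm(watz(w,s,303,190,.085)-watz(w,s,338,190,.085)),np.linalg.norm(watz(w,s,320.5,172,.085)-watz(w,s,320.5,209,.085)))
R=s['ee_rot'];print(R.T@(c-s['tcp_pos']), wproj(w,s,s['tcp_pos']+R[:,2]*.1107))"
```

```text
[ 0.54160453 -0.0367082   0.085     ] 0.038076167530932084 0.04142837355336995
[-0.00590712  0.00822753  0.16872805] [326.00866034 196.35984131]
```

```bash
python3 -m crank '[{"x":-6,"y":6,"z":0,"spin":0,"hand":1},{"x":0,"y":0,"z":20,"spin":0,"hand":1},{"x":0,"y":0,"z":20,"spin":0,"hand":1},{"x":0,"y":0,"z":6,"spin":0,"hand":1},{"x":0,"y":0,"z":0,"spin":0,"hand":1}]'; python3 look.py 5;python3 zoom.py 5 326 210 40
```

```text
time_s: 5.8
tcp_pos: [0.5405, -0.0358, 0.2091]
ee_rot: [[0.247, 0.969, -0.002], [0.969, -0.247, 0.0], [-0.0, -0.002, -1.0]]
contact_force: [-0.7, -0.0, -1.3]
width: 0.0214
[ 0.5405 -0.0358  0.2091] [-0.7 -0.  -1.3] 0.021414911316272923
handletop [616.6  16.7]
bore [325.7 192.5]
short [137.8 124.3]
long [137.5 291.8]
```

View pics/z5_326.png

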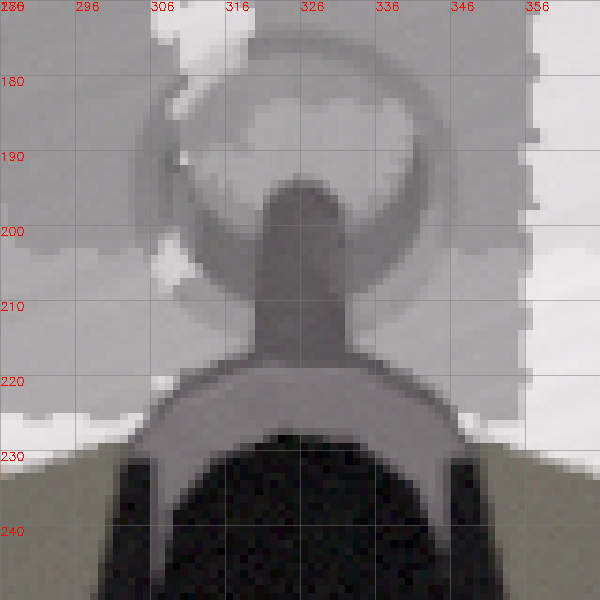

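```bash
python3 -m crank '[{"x":0,"y":1,"z":15,"spin":0,"hand":1},{"x":0,"y":0,"z":15,"spin":0,"hand":1},{"x":0,"y":0,"z":6,"spin":0,"hand":1},{"x":0,"y":0,"z":4,"spin":0,"hand":1},{"x":0,"y":0,"z":0,"spin":0,"hand":1}]';python3 -m crank '[{"x":0,"y":0,"z":4,"spin":0,"hand":1},{"x":0,"y":0,"z":0,"spin":0,"hand":1}]'; python3 -m crank '[{"x":0,"y":0,"z":3,"spin":0,"hand":1},{"x":0,"y":0,"z":0,"spin":0,"hand":1}]'
```

```text
time_s: 6.35
tcp_pos: [0.5421, -0.0366, 0.1701]
ee_rot: [[0.248, 0.969, 0.001], [0.969, -0.248, -0.0], [0.0, 0.001, -1.0]]
contact_force: [-0.5, -0.0, -1.6]
width: 0.0219
time_s: 6.55
tcp_pos: [0.5419, -0.0366, 0.1658]
ee_rot: [[0.248, 0.969, 0.0], [0.969, -0.248, 0.0], [0.0, 0.0, -1.0]]
contact_force: [-0.4, 0.1, -1.5]
width: 0.0213
time_s: 6.75
tcp_pos: [0.5417, -0.0366, 0.1625]
ee_rot: [[0.248, 0.969, -0.0], [0.969, -0.248, 0.0], [0.0, -0.0, -1.0]]
contact_force: [-0.5, -0.5, -1.2]
width: 0.0215
```

```bash
python3 -m crank '[{"x":0,"y":0,"z":3,"spin":0,"hand":1},{"x":0,"y":0,"z":0,"spin":0,"hand":1}]'
```

```text
time_s: 6.95
tcp_pos: [0.5424, -0.0367, 0.1607]
ee_rot: [[0.248, 0.969, 0.002], [0.969, -0.248, -0.0], [0.0, 0.002, -1.0]]
contact_force: [-1.6, -1.1, 5.6]
width: 0.0214
```

```bash
python3 -m crank '[{"x":0,"y":0,"z":1,"spin":0,"hand":1},{"x":0,"y":0,"z":0,"spin":0,"hand":1},{"x":0,"y":0,"z":0,"spin":0,"hand":1}]'
```

```text
time_s: 7.25
tcp_pos: [0.5427, -0.0368, 0.1606]
ee_rot: [[0.248, 0.969, 0.003], [0.969, -0.248, -0.001], [0.0, 0.003, -1.0]]
contact_force: [-2.1, 0.1, 10.4]
width: 0.0212
```

Contact came at a tip height of 0.050 m, and pushing further only raised the force. The bore is 35 mm deep, so the short plug is the one to use. Now I'll return the rod.

```bash
python3 -m crank '[{"x":0,"y":0,"z":-12,"spin":0,"hand":1},{"x":0,"y":0,"z":-30,"spin":0,"hand":1},{"x":0,"y":0,"z":-35,"spin":0,"hand":1},{"x":0,"y":0,"z":-20,"spin":0,"hand":1},{"x":0,"y":0,"z":0,"spin":0,"hand":1}]'; python3 -m crank '[{"x":25,"y":-18,"z":0,"spin":0,"hand":1},{"x":40,"y":-28,"z":0,"spin":0,"hand":1},{"x":40,"y":-28,"z":0,"spin":0,"hand":1},{"x":40,"y":-28,"z":0,"spin":0,"hand":1},{"x":40,"y":-28,"z":0,"spin":0,"hand":1}]';  python3 -m crank '[{"x":40,"y":-28,"z":0,"spin":0,"hand":1},{"x":30,"y":-24,"z":0,"spin":0,"hand":1},{"x":21,"y":-15,"z":0,"spin":0,"hand":1},{"x":5,"y":-5,"z":0,"spin":0,"hand":1},{"x":0,"y":0,"z":0,"spin":0,"hand":1}]';python3 look.py 6; python3 zoom.py 6 326 195 40
```

```text
time_s: 7.75
tcp_pos: [0.5433, -0.0369, 0.2591]
ee_rot: [[0.248, 0.969, 0.007], [0.969, -0.248, -0.001], [0.0, 0.007, -1.0]]
contact_force: [-0.2, 0.2, -1.7]
width: 0.0216
time_s: 8.25
tcp_pos: [0.4603, 0.1763, 0.2544]
ee_rot: [[0.249, 0.969, -0.002], [0.969, -0.249, -0.0], [-0.001, -0.002, -1.0]]
contact_force: [1.9, 0.4, -1.2]
width: 0.0217
time_s: 8.75
tcp_pos: [0.4151, 0.286, 0.2547]
ee_rot: [[0.246, 0.969, -0.002], [0.969, -0.246, -0.001], [-0.001, -0.001, -1.0]]
contact_force: [-0.1, -0.1, -1.2]
width: 0.0215
[0.4151 0.286  0.2547] [-0.1 -0.1 -1.2] 0.021536773893333493
handletop [327.  204.8]
bore [140.  314.6]
short [ 49.1 256.3]
long [ 67.4 348.1]
```

View pics/z6_326.png

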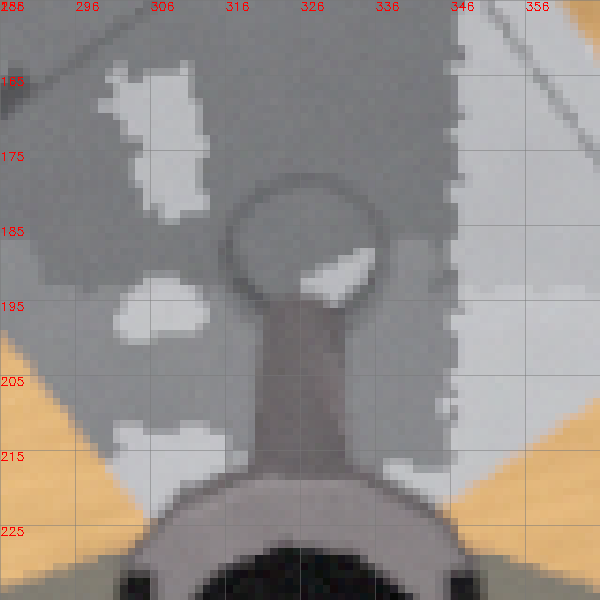

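```bash
python3 -m crank '[{"x":0,"y":0,"z":0,"spin":0,"hand":1},{"x":0,"y":0,"z":0,"spin":0,"hand":1}]'; python3 -c "
import pickle;from h import *
for n,u,v in(('6',326.5,187.8),):
  s,w=pickle.load(open('w6.pkl','rb')); print(watz(w,s,u,v,.105))"
```

```text
time_s: 9.0
tcp_pos: [0.4165, 0.2846, 0.2555]
ee_rot: [[0.25, 0.968, -0.0], [0.968, -0.25, -0.0], [-0.0, -0.0, -1.0]]
contact_force: [1.1, -0.3, -1.0]
width: 0.0212
[0.41623044 0.2860674  0.105     ]
```

```bash
python3 -m crank '[{"x":1,"y":-1,"z":15,"spin":0,"hand":1},{"x":0,"y":0,"z":20,"spin":0,"hand":1},{"x":0,"y":0,"z":15,"spin":0,"hand":1},{"x":0,"y":0,"z":15,"spin":0,"hand":1},{"x":0,"y":0,"z":0,"spin":0,"hand":1}]'; python3 look.py 7
```

```text
time_s: 9.5
tcp_pos: [0.4146, 0.2856, 0.189]
ee_rot: [[0.25, 0.968, -0.003], [0.968, -0.25, -0.002], [-0.003, -0.003, -1.0]]
contact_force: [-1.1, 0.0, -1.1]
width: 0.0214
[0.4146 0.2856 0.189 ] [-1.1  0.  -1.1] 0.021449415534313135
handletop [328.1 234.1]
bore [119.8 341.5]
short [ 25.4 273.3]
long [ 50.  369.2]
```

View pics/w7.png

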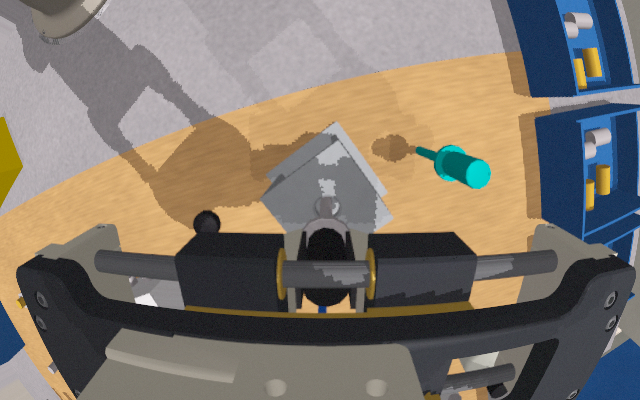

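```bash
python3 -m crank '[{"x":0,"y":0,"z":20,"spin":0,"hand":1},{"x":0,"y":0,"z":20,"spin":0,"hand":1},{"x":0,"y":0,"z":14,"spin":0,"hand":1},{"x":0,"y":0,"z":8,"spin":0,"hand":1},{"x":0,"y":0,"z":0,"spin":0,"hand":1}]';python3 -m crank '[{"x":0,"y":1,"z":0,"spin":0,"hand":1},{"x":0,"y":0,"z":0,"spin":0,"hand":1}]'
```

```text
time_s: 10.05
tcp_pos: [0.4153, 0.2867, 0.1286]
ee_rot: [[0.249, 0.969, -0.001], [0.969, -0.249, -0.0], [-0.0, -0.0, -1.0]]
contact_force: [-1.3, -0.2, -0.6]
width: 0.0214
time_s: 10.25
tcp_pos: [0.417, 0.2869, 0.1298]
ee_rot: [[0.248, 0.969, 0.002], [0.969, -0.248, 0.001], [0.001, 0.002, -1.0]]
contact_force: [0.0, 0.5, -1.5]
width: 0.0215
```

```bash
python3 -m crank '[{"x":-1,"y":-1,"z":4,"spin":0,"hand":1},{"x":0,"y":0,"z":3,"spin":0,"hand":1},{"x":0,"y":0,"z":0,"spin":0,"hand":1},{"x":0,"y":0,"z":1.5,"spin":0,"hand":1},{"x":0,"y":0,"z":0,"spin":0,"hand":1}]';python3 -m crank '[{"x":0,"y":0,"z":0,"spin":0,"hand":1},{"x":0,"y":0,"z":0,"spin":0,"hand":1}]'
```

```text
time_s: 10.75
tcp_pos: [0.415, 0.286, 0.1207]
ee_rot: [[0.248, 0.969, 0.0], [0.969, -0.248, 0.0], [0.0, 0.0, -1.0]]
contact_force: [-1.9, -0.7, 3.5]
width: 0.0216
time_s: 10.95
tcp_pos: [0.415, 0.286, 0.1207]
ee_rot: [[0.248, 0.969, 0.0], [0.969, -0.248, 0.0], [0.0, 0.0, -1.0]]
contact_force: [-2.0, 0.4, 5.5]
width: 0.0215
```

```bash
python3 -m crank '[{"x":0,"y":1,"z":0,"spin":0,"hand":1},{"x":0,"y":0,"z":0,"spin":0,"hand":1}]';python3 -m crank '[{"x":0,"y":0,"z":0,"spin":0,"hand":0.6},{"x":0,"y":0,"z":0,"spin":0,"hand":0.3},{"x":0,"y":0,"z":0,"spin":0,"hand":0.3},{"x":0,"y":0,"z":0,"spin":0,"hand":0.3},{"x":0,"y":0,"z":0,"spin":0,"hand":0.3}]'; python3 look.py 8
```

```text
time_s: 11.15
tcp_pos: [0.4151, 0.286, 0.1207]
ee_rot: [[0.248, 0.969, -0.001], [0.969, -0.248, 0.001], [0.0, -0.001, -1.0]]
contact_force: [-5.3, 0.2, 8.5]
width: 0.0212
time_s: 11.65
tcp_pos: [0.416, 0.2857, 0.1201]
ee_rot: [[0.248, 0.969, -0.0], [0.969, -0.248, 0.0], [0.0, -0.0, -1.0]]
contact_force: [-0.2, 0.1, -0.4]
width: 0.0574
[0.416  0.2857 0.1201] [-0.2  0.1 -0.4] 0.057379168885593926
handletop [328.1 288.7]
bore [ 93.4 372.7]
short [ -4.  291.5]
long [ 28.9 391.5]
```

View pics/w8.png

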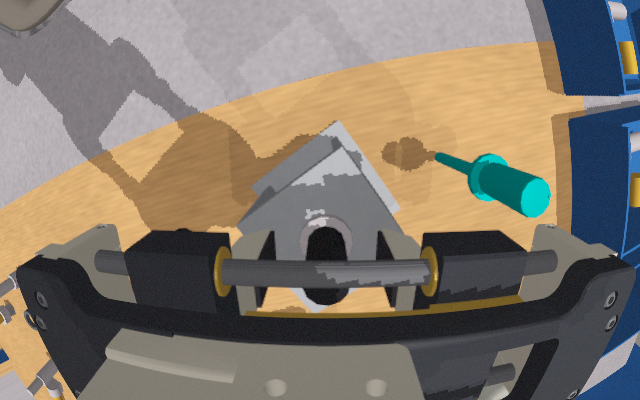

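```bash
python3 -m crank '[{"x":0,"y":0,"z":-15,"spin":0,"hand":0.3},{"x":0,"y":0,"z":-35,"spin":0,"hand":0.3},{"x":0,"y":0,"z":-40,"spin":0,"hand":0.3},{"x":0,"y":0,"z":-35,"spin":0,"hand":0.3},{"x":0,"y":0,"z":0,"spin":0,"hand":0.3}]'; python3 look.py 9
python3 -m crank '[{"x":-30,"y":8,"z":0,"spin":0,"hand":0.3},{"x":-42,"y":11,"z":0,"spin":0,"hand":0.3},{"x":-42,"y":11,"z":0,"spin":0,"hand":0.3},{"x":-42,"y":11,"z":0,"spin":0,"hand":0.3},{"x":-42,"y":11,"z":0,"spin":0,"hand":0.3}]'
python3 -m crank '[{"x":-42,"y":11,"z":0,"spin":0,"hand":0.3},{"x":-42,"y":11,"z":0,"spin":0,"hand":0.3},{"x":-42,"y":11,"z":0,"spin":0,"hand":0.3},{"x":-42,"y":11,"z":0,"spin":0,"hand":0.3},{"x":-42,"y":11,"z":0,"spin":0,"hand":0.3}]'
```

```text
time_s: 12.2
tcp_pos: [0.418, 0.2868, 0.2502]
ee_rot: [[0.248, 0.969, 0.009], [0.969, -0.248, 0.004], [0.006, 0.007, -1.0]]
contact_force: [0.1, 0.4, -0.3]
width: 0.0642
[0.418  0.2868 0.2502] [ 0.1  0.4 -0.3] 0.06423416261758651
handletop [324.4 202.4]
bore [136.6 314.3]
short [ 45.2 256. ]
long [ 64.6 348.3]
time_s: 12.75
tcp_pos: [0.4161, 0.0795, 0.2439]
ee_rot: [[0.248, 0.969, -0.002], [0.969, -0.248, 0.0], [-0.0, -0.002, -1.0]]
contact_force: [0.4, -0.8, -0.4]
width: 0.0645
time_s: 13.25
tcp_pos: [0.4174, -0.1376, 0.2439]
ee_rot: [[0.248, 0.969, -0.002], [0.969, -0.248, 0.001], [0.001, -0.002, -1.0]]
contact_force: [1.3, 0.9, -0.0]
width: 0.0644
```

View pics/w9.png

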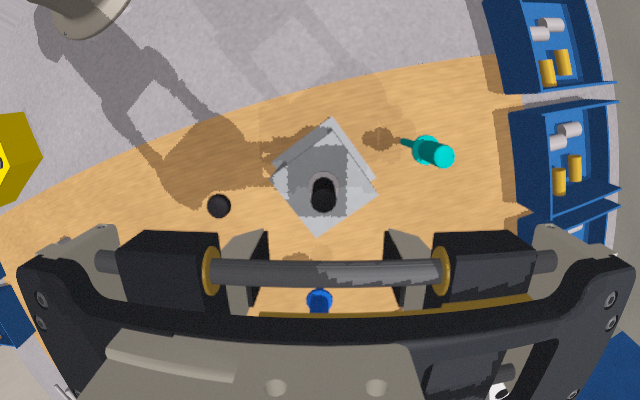

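The rod hangs upright in its rest at (323,195). Next is the short plug.

```bash
python3 -m crank '[{"x":-40,"y":11,"z":0,"spin":0,"hand":0.3},{"x":-24,"y":7,"z":0,"spin":0,"hand":0.3},{"x":-10,"y":3,"z":0,"spin":0,"hand":0.3},{"x":0,"y":0,"z":0,"spin":0,"hand":0.3},{"x":0,"y":0,"z":0,"spin":0,"hand":0.3}]'; python3 look.py 10; python3 zoom.py 10 326 180 40
```

```text
time_s: 13.75
tcp_pos: [0.42, -0.2117, 0.2446]
ee_rot: [[0.248, 0.969, -0.001], [0.969, -0.248, 0.002], [0.001, -0.001, -1.0]]
contact_force: [-0.9, 0.8, 0.2]
width: 0.0641
[ 0.42   -0.2117  0.2446] [-0.9  0.8  0.2] 0.0641020510410577
handletop [673.  115.7]
bore [487.4 243.7]
short [323.1 181.6]
long [309.2 336. ]
```

View pics/w10.png

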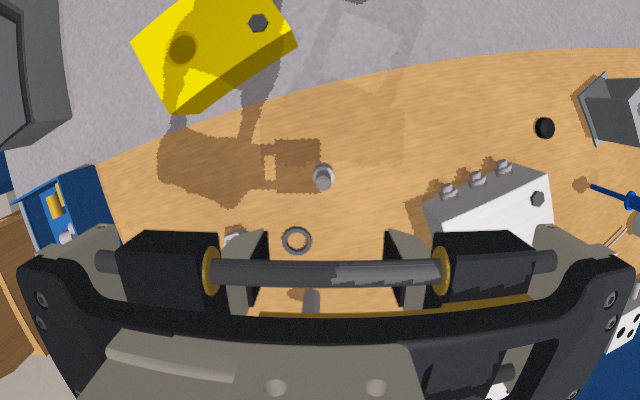

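View pics/z10_326.png

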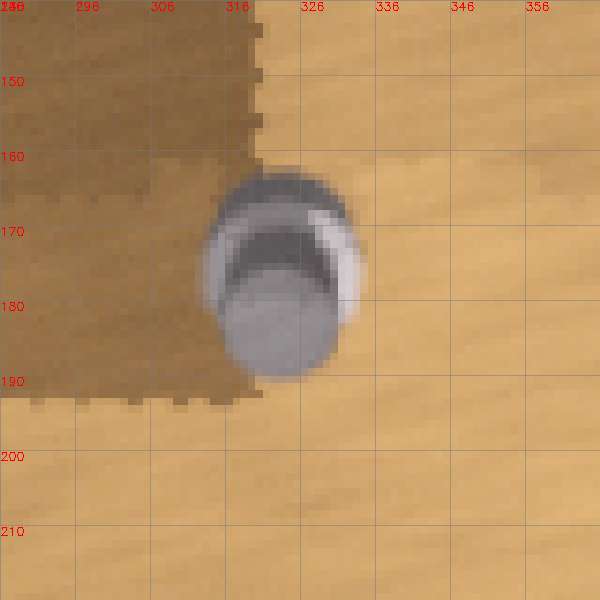

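```bash
python3 -c "
import pickle;from h import *
s,w=pickle.load(open('w10.pkl','rb'));d=pickle.load(open('d0.pkl','rb'))
R=s['ee_rot']
for p in [watz(w,s,323.3,183,.071),atz(d['top'],446,180,.025),atz(d['side'],452,331,.025)]: print(p,R.T@(p-s['tcp_pos']))"
```

```text
[ 0.42055605 -0.21464737  0.071     ] [-0.00289505  0.00149597  0.17355642]
[ 0.48221573 -0.3516984   0.025     ] [-0.12044415  0.09526304  0.21928219]
[ 0.47945312 -0.35489606  0.025     ] [-0.1242267   0.09337907  0.21928041]
```

```bash
python3 -m crank '[{"x":-3,"y":1,"z":30,"spin":0,"hand":0.3},{"x":0,"y":0,"z":40,"spin":0,"hand":0.3},{"x":0,"y":0,"z":40,"spin":0,"hand":0.3},{"x":0,"y":0,"z":25,"spin":0,"hand":0.3},{"x":0,"y":0,"z":0,"spin":0,"hand":0.3}]';python3 -m crank '[{"x":0,"y":0,"z":0,"spin":0,"hand":0.3},{"x":0,"y":0,"z":0,"spin":0,"hand":0.3}]'; python3 look.py 11
```

```text
time_s: 14.3
tcp_pos: [0.4188, -0.2134, 0.1075]
ee_rot: [[0.246, 0.969, -0.005], [0.969, -0.246, 0.004], [0.003, -0.006, -1.0]]
contact_force: [0.6, 0.6, 0.4]
width: 0.0645
time_s: 14.5
tcp_pos: [0.4216, -0.2163, 0.1119]
ee_rot: [[0.247, 0.969, 0.003], [0.969, -0.247, -0.002], [-0.001, 0.003, -1.0]]
contact_force: [-0.1, -0.4, -0.1]
width: 0.0644
[ 0.4216 -0.2163  0.1119] [-0.1 -0.4 -0.1] 0.06436644439138745
handletop [750.3 126.9]
bore [553.2 296.6]
short [327.8 218.3]
long [307.7 421.3]
```

View pics/w11.png

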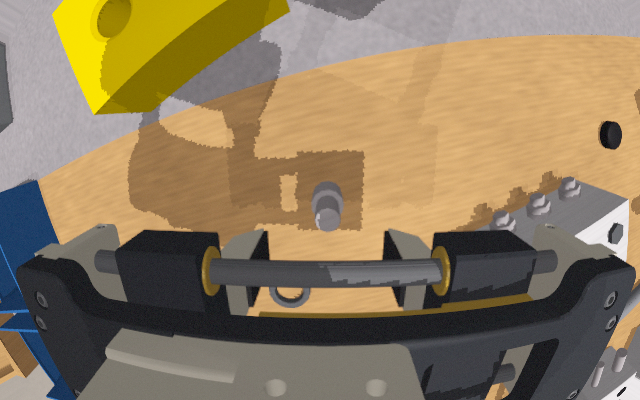

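```bash
python3 -m crank '[{"x":1,"y":-2,"z":25,"spin":0,"hand":0.3},{"x":0,"y":0,"z":25,"spin":0,"hand":0.3},{"x":0,"y":0,"z":16,"spin":0,"hand":0.3},{"x":0,"y":0,"z":0,"spin":0,"hand":0.3},{"x":0,"y":0,"z":0,"spin":0,"hand":0.3}]';python3 look.py 12
```

```text
time_s: 15.05
tcp_pos: [0.4195, -0.215, 0.0453]
ee_rot: [[0.248, 0.969, 0.001], [0.969, -0.248, -0.001], [-0.001, 0.002, -1.0]]
contact_force: [0.0, 1.2, -0.7]
width: 0.0641
[ 0.4195 -0.215   0.0453] [ 0.   1.2 -0.7] 0.06406827602660434
handletop [791.5 138.4]
bore [595.7 341.5]
short [327.1 267.9]
long [303.9 485.1]
```

View pics/w12.png

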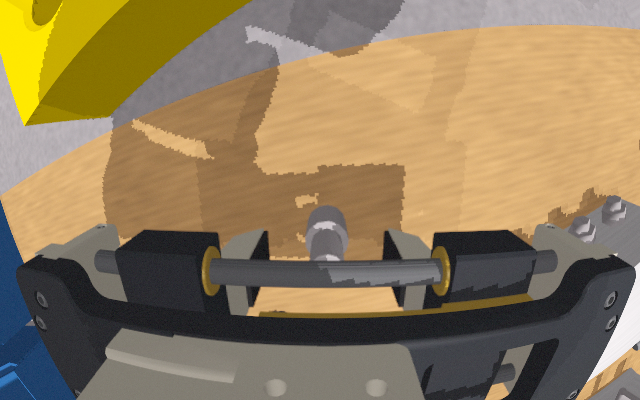

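The knob at (326,250) is centred between the jaws, so I'll close.

```bash
python3 -m crank '[{"x":0,"y":0,"z":0,"spin":0,"hand":0.7},{"x":0,"y":0,"z":0,"spin":0,"hand":1},{"x":0,"y":0,"z":0,"spin":0,"hand":1},{"x":0,"y":0,"z":0,"spin":0,"hand":1},{"x":0,"y":0,"z":0,"spin":0,"hand":1}]' 35;python3 -m crank '[{"x":0,"y":0,"z":0,"spin":0,"hand":1},{"x":0,"y":0,"z":0,"spin":0,"hand":1},{"x":0,"y":0,"z":0,"spin":0,"hand":1}]'
```

```text
time_s: 15.6
tcp_pos: [0.4189, -0.2146, 0.0443]
ee_rot: [[0.248, 0.969, 0.0], [0.969, -0.248, -0.0], [0.0, 0.0, -1.0]]
contact_force: [-0.0, 0.5, 0.4]
width: 0.0289
time_s: 15.9
tcp_pos: [0.4188, -0.2145, 0.0442]
ee_rot: [[0.248, 0.969, -0.0], [0.969, -0.248, 0.0], [0.0, -0.0, -1.0]]
contact_force: [-0.6, 0.1, 0.7]
width: 0.0173
```

```bash
python3 -m crank '[{"x":0,"y":0,"z":-15,"spin":0,"hand":1},{"x":0,"y":0,"z":-35,"spin":0,"hand":1},{"x":0,"y":0,"z":-40,"spin":0,"hand":1},{"x":0,"y":0,"z":-40,"spin":0,"hand":1},{"x":0,"y":0,"z":-15,"spin":0,"hand":1}]';python3 -m crank '[{"x":20,"y":8,"z":0,"spin":0,"hand":1},{"x":40,"y":15,"z":0,"spin":0,"hand":1},{"x":40,"y":15,"z":0,"spin":0,"hand":1},{"x":40,"y":15,"z":0,"spin":0,"hand":1},{"x":35,"y":12,"z":0,"spin":0,"hand":1}]';python3 -m crank '[{"x":20,"y":7,"z":0,"spin":0,"hand":1},{"x":8,"y":2,"z":0,"spin":0,"hand":1},{"x":0,"y":0,"z":0,"spin":0,"hand":1},{"x":0,"y":0,"z":0,"spin":0,"hand":1}]';python3 look.py 13; python3 zoom.py 13 326 200 50
```

```text
time_s: 16.4
tcp_pos: [0.42, -0.2155, 0.1928]
ee_rot: [[0.248, 0.969, 0.005], [0.969, -0.248, -0.003], [-0.002, 0.005, -1.0]]
contact_force: [0.8, -0.6, -1.5]
width: 0.0174
time_s: 16.9
tcp_pos: [0.5259, -0.0594, 0.1889]
ee_rot: [[0.248, 0.969, -0.0], [0.969, -0.248, 0.0], [0.0, -0.0, -1.0]]
contact_force: [0.6, -0.5, -1.2]
width: 0.0172
time_s: 17.3
tcp_pos: [0.5403, -0.0372, 0.189]
ee_rot: [[0.249, 0.969, -0.001], [0.969, -0.249, -0.0], [-0.0, -0.001, -1.0]]
contact_force: [0.3, -0.2, -0.3]
width: 0.0169
[ 0.5403 -0.0372  0.189 ] [ 0.3 -0.2 -0.3] 0.016913413831460788
handletop [631.6  13.3]
bore [327.3 197.8]
short [128.4 125.3]
long [130.3 300.8]
```

View pics/w13.png

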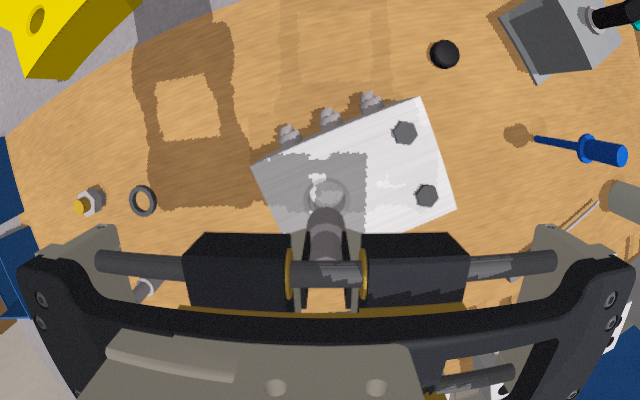

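View pics/z13_326.png

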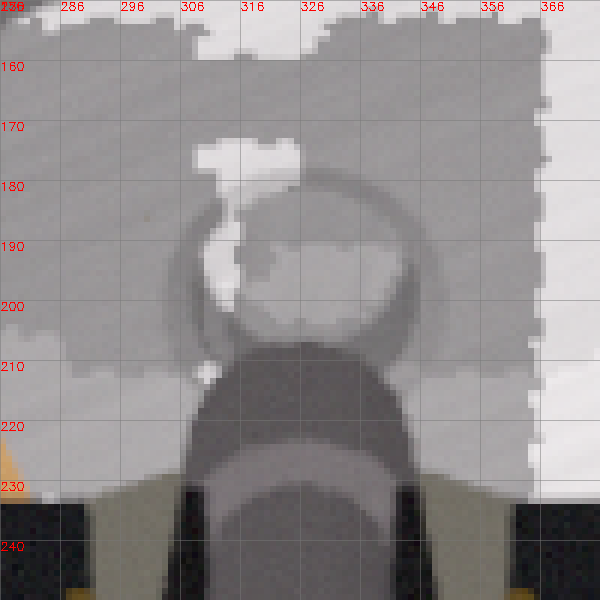

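```bash
python3 -c "
import pickle;from h import *
s,w=pickle.load(open('w13.pkl','rb'));R=s['ee_rot'];a=np.linspace(0,2*np.pi,90)
for c in [(.540,-.036),(.541,-.0365),(.542,-.037)]:
  P=np.array([wproj(w,s,(c[0]+.021*np.cos(t),c[1]+.021*np.sin(t),.085)) for t in a]);print(c,P.min(0).round(1),P.max(0).round(1),R.T[:2]@(np.array([*c,.085])-s['tcp_pos']))
c=np.array(s['tcp_pos'])+R[:,2]*.0442
P=np.array([wproj(w,s,c+.013*(np.cos(t)*R[:,0]+np.sin(t)*R[:,1])) for t in a]);print('plug',P.min(0),P.max(0))"
```

```text
(0.54, -0.036) [303.4 174.3] [351.2 220.4] [ 0.00110918 -0.00044568]
(0.541, -0.0365) [303.1 175.5] [350.9 221.6] [0.00087343 0.00064722]
(0.542, -0.037) [302.9 176.8] [350.6 222.7] [0.00063768 0.00174011]
plug [307.36097799 202.91643203] [344.86086377 238.2745227 ]
```

```bash
python3 -m crank '[{"x":1,"y":1,"z":15,"spin":0,"hand":1},{"x":0,"y":0,"z":20,"spin":0,"hand":1},{"x":0,"y":0,"z":12,"spin":0,"hand":1},{"x":0,"y":0,"z":0,"spin":0,"hand":1},{"x":0,"y":0,"z":0,"spin":0,"hand":1}]';python3 look.py 14; python3 zoom.py 14 326 220 50; python3 -c "
import pickle;from h import *
s,w=pickle.load(open('w14.pkl','rb'));R=s['ee_rot'];a=np.linspace(0,2*np.pi,90)
for c in [(.540,-.036),(.541,-.0365)]:
 for r,z in [(.021,.085),(.017,.081)]:
  P=np.array([wproj(w,s,(c[0]+r*np.cos(t),c[1]+r*np.sin(t),z)) for t in a]);print(c,r,P.min(0).round(1),P.max(0).round(1))
c=np.array(s['tcp_pos'])+R[:,2]*.0442
P=np.array([wproj(w,s,c+.013*(np.cos(t)*R[:,0]+np.sin(t)*R[:,1])) for t in a]);print('plug',P.min(0),P.max(0))"
```

```text
time_s: 17.85
tcp_pos: [0.5421, -0.0362, 0.1426]
ee_rot: [[0.249, 0.969, 0.0], [0.969, -0.249, -0.0], [0.0, 0.0, -1.0]]
contact_force: [-0.2, 0.2, -1.3]
width: 0.0174
[ 0.5421 -0.0362  0.1426] [-0.2  0.2 -1.3] 0.01737031075089906
handletop [666.9   3.6]
bore [325.6 212.1]
short [ 99.1 126.9]
long [107.5 322.5]
(0.54, -0.036) 0.021 [297.  184.1] [354.2 238.6]
(0.54, -0.036) 0.017 [302.8 188.2] [348.4 231.8]
(0.541, -0.0365) 0.021 [296.7 185.6] [353.9 240. ]
(0.541, -0.0365) 0.017 [302.5 189.7] [348.1 233.1]
plug [307.36064267 202.9156392 ] [344.86045056 238.27369702]
```

View pics/z14_326.png

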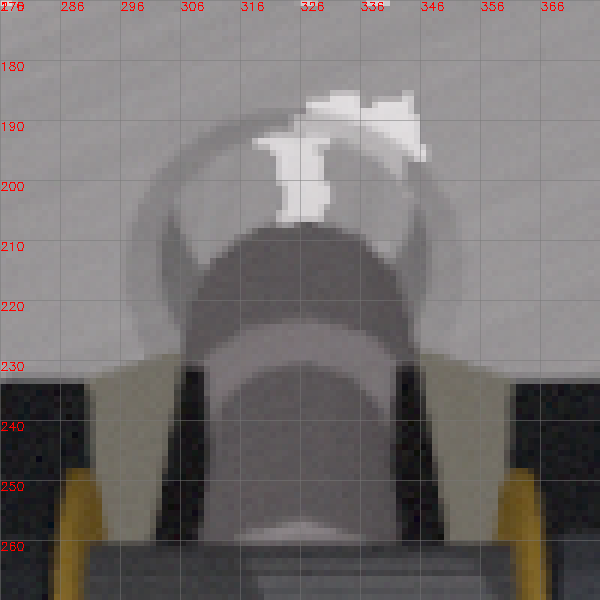

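```bash
python3 -m crank '[{"x":-1,"y":-1,"z":8,"spin":0,"hand":1},{"x":0,"y":0,"z":8,"spin":0,"hand":1},{"x":0,"y":0,"z":5,"spin":0,"hand":1},{"x":0,"y":0,"z":0,"spin":0,"hand":1}]'; python3 -m crank '[{"x":0,"y":0,"z":5,"spin":0,"hand":1},{"x":0,"y":0,"z":5,"spin":0,"hand":1},{"x":0,"y":0,"z":0,"spin":0,"hand":1}]'
```

```text
time_s: 18.3
tcp_pos: [0.5403, -0.0362, 0.1201]
ee_rot: [[0.248, 0.969, -0.002], [0.969, -0.248, 0.0], [-0.0, -0.002, -1.0]]
contact_force: [0.2, 0.6, -2.4]
width: 0.0169
time_s: 18.6
tcp_pos: [0.5405, -0.0362, 0.1104]
ee_rot: [[0.248, 0.969, -0.001], [0.969, -0.248, 0.0], [0.0, -0.001, -1.0]]
contact_force: [-0.5, 0.4, -0.8]
width: 0.017
```

Bottom of the plug is now at 66 mm, inside the bore, with no contact force. I'll continue down.

```bash
python3 -m crank '[{"x":0,"y":0,"z":5,"spin":0,"hand":1},{"x":0,"y":0,"z":5,"spin":0,"hand":1},{"x":0,"y":0,"z":0,"spin":0,"hand":1}]'; python3 -m crank '[{"x":0,"y":0,"z":3,"spin":0,"hand":1},{"x":0,"y":0,"z":2,"spin":0,"hand":1},{"x":0,"y":0,"z":0,"spin":0,"hand":1}]'
```

```text
time_s: 18.9
tcp_pos: [0.5404, -0.0363, 0.1004]
ee_rot: [[0.248, 0.969, -0.001], [0.969, -0.248, 0.0], [0.0, -0.001, -1.0]]
contact_force: [-0.3, 0.0, -0.7]
width: 0.017
time_s: 19.2
tcp_pos: [0.5407, -0.0363, 0.0959]
ee_rot: [[0.248, 0.969, -0.0], [0.969, -0.248, 0.0], [0.0, -0.0, -1.0]]
contact_force: [-0.3, -0.3, -0.9]
width: 0.017
```

```bash
python3 -m crank '[{"x":0,"y":0,"z":1.5,"spin":0,"hand":1},{"x":0,"y":0,"z":0,"spin":0,"hand":1}]'; python3 -m crank '[{"x":0,"y":0,"z":1,"spin":0,"hand":1},{"x":0,"y":0,"z":0,"spin":0,"hand":1}]'
```

```text
time_s: 19.4
tcp_pos: [0.5408, -0.0363, 0.0946]
ee_rot: [[0.248, 0.969, -0.0], [0.969, -0.248, 0.0], [0.0, -0.0, -1.0]]
contact_force: [0.5, 0.8, -1.5]
width: 0.0172
time_s: 19.6
tcp_pos: [0.5411, -0.0364, 0.0942]
ee_rot: [[0.248, 0.969, 0.001], [0.969, -0.248, -0.0], [0.0, 0.001, -1.0]]
contact_force: [0.2, 0.1, 3.0]
width: 0.0171
```

```bash
python3 -m crank '[{"x":0,"y":0,"z":0,"spin":0,"hand":0.7},{"x":0,"y":0,"z":0,"spin":0,"hand":0.5},{"x":0,"y":0,"z":0,"spin":0,"hand":0.4},{"x":0,"y":0,"z":0,"spin":0,"hand":0.4},{"x":0,"y":0,"z":0,"spin":0,"hand":0.4}]'; python3 -m crank '[{"x":0,"y":0,"z":-15,"spin":0,"hand":0.4},{"x":0,"y":0,"z":-30,"spin":0,"hand":0.4},{"x":0,"y":0,"z":-40,"spin":0,"hand":0.4},{"x":0,"y":0,"z":-40,"spin":0,"hand":0.4},{"x":0,"y":0,"z":-30,"spin":0,"hand":0.4}]'; python3 -m crank '[{"x":0,"y":-30,"z":-15,"spin":0,"hand":0.4},{"x":0,"y":-30,"z":0,"spin":0,"hand":0.4},{"x":0,"y":0,"z":0,"spin":0,"hand":0.4}]';python3 look.py 15
python3 - <<'E'
from workcell import bot
import cv2,numpy as np
for c in("side","top"):
    r=bot.capture(c);cv2.imwrite(f"pics/{c}1.png",r["pixels"][:,:,::-1])
s=bot.observe();print(s["tcp_pos"],s["time_s"])
im=cv2.imread("pics/side1.png")[110:310,240:500];cv2.imwrite("pics/side1z.png",cv2.resize(im,None,fx=3,fy=3,interpolation=1))
E
```

```text
time_s: 20.1
tcp_pos: [0.5409, -0.0363, 0.0936]
ee_rot: [[0.248, 0.969, -0.0], [0.969, -0.248, 0.0], [0.0, -0.0, -1.0]]
contact_force: [-0.3, 0.7, -0.2]
width: 0.052
time_s: 20.6
tcp_pos: [0.5412, -0.0364, 0.2514]
ee_rot: [[0.248, 0.969, 0.003], [0.969, -0.248, -0.0], [0.0, 0.003, -1.0]]
contact_force: [1.0, -0.1, 0.1]
width: 0.0552
time_s: 20.9
tcp_pos: [0.4802, -0.0206, 0.2645]
ee_rot: [[0.248, 0.969, -0.0], [0.969, -0.248, 0.0], [0.0, -0.0, -1.0]]
contact_force: [-0.3, -0.2, -0.7]
width: 0.0552
[ 0.4802 -0.0206  0.2645] [-0.3 -0.2 -0.7] 0.05518264017176571
handletop [584.8  78.2]
bore [325.7 232.4]
short [165.4 171.1]
long [167.9 309.2]
[ 0.48330248 -0.0216369   0.26383145] 21.05
```

View pics/w15.png

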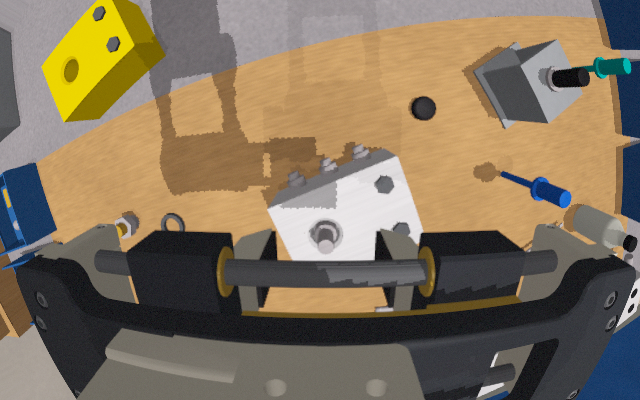

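View pics/side1z.png

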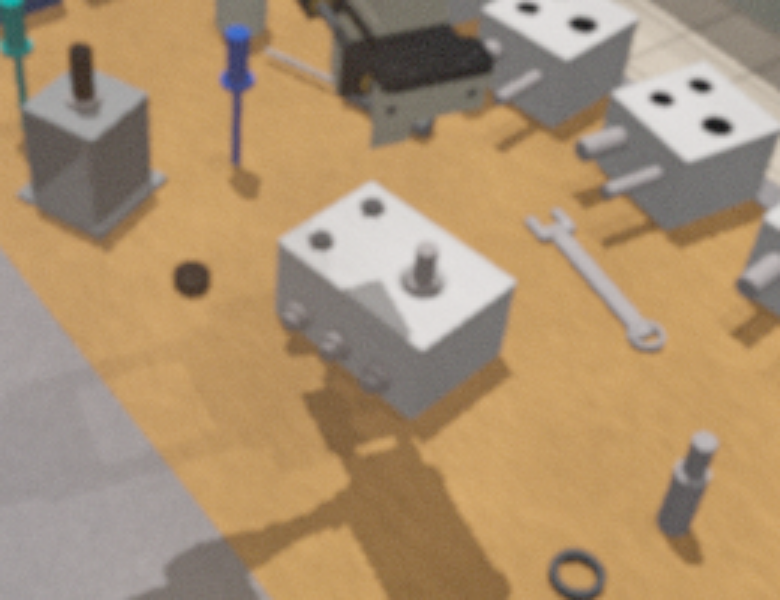

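Run:
```python
import pickle;from h import *
S=pickle.load(open("d0.pkl","rb"))["side"]
print(proj(S,np.array([.541,-.0365,.121])),"seen 382.3 192.3; if 10mm high:",proj(S,np.array([.541,-.0365,.131])), "bore/side bias", proj(S,np.array([.541,-.0365,.085]))-[380.6,204])
from workcell import bot
print(bot.job_done())
```

```text
[381.54872626 192.98428243] seen 382.3 192.3; if 10mm high: [382.00891459 189.87157729] bore/side bias [-0.65934591 -0.13874778]
the job is handed in; nothing more can be done
None
```

I probed the bore, hung the rod back, and stood the short plug in the bore. I handed the job in at about 21 s of the 61 s allowed, and no verdict is reported.

- **Probe:** the rod touched bottom with its tip at z ≈ 0.050 m. Pushing further only raised the force to about 10 N, so the bore is 35 mm deep and takes the short plug.
- **Rod:** I returned the handle to where it started, with the tool within about 1 mm of the pose at which I gripped it. The pictures afterwards show it hanging upright in its rest.
- **Short plug:** it went down without touching the sides. Floor contact came at tool height 0.0942 m, which is the height computed for the plug being right at the bottom and its shoulder flush with the block. After release it stands upright, and its knob top appears within about 1 pixel of the predicted spot in the side view.
- **Long plug:** it was not touched and is still standing.

One small disagreement: the wrist camera put image rows about 3 pixels away from the prediction. I aligned the plug to the bore within the same picture, so this did not affect the fit. No check failed.

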